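Scan the check-ball tray and present its ball to the gauge camera

TASK

Take the yellow hand scanner out of its grey dock, point its red window squarely at the barcode label on the blue tray from about 70 mm away, hold it steady there for two seconds, and stand it back in its dock. Then pick the tray up by its black grip, keeping it level so that the loose steel ball never leaves its pocket, carry it to the gauge camera and finish holding it there, still and level, in mid-air, not touching the camera: the ball pocket straight in front of the lens, at lens height, about 70 mm from the glass. Leave the sleeves, the brass valve and the rubber plug where they stand.

Things in the scene. Friction and masses are not known exactly. Their poses are not given: they have to be found in the camera images.
- scanner: Hand scanner, 134 mm tall, standing upright in the dock. Origin: centre of the red scan window on its underside; z runs from the window up along the body, so it looks along its own -z. Black head 50 (x) x 44 (y) x 34 mm high at the bottom; above it a yellow grip 34 (x) x 28 (y) mm from 34 to 134 mm above the window. About 180 g
- scanner_center (a point): Point on the scanner's axis, 67 mm above the window (half-way up); same axes as the scanner
- dock: Fixed open grey box that holds the scanner upright, 70 (x) x 64 (y) x 24 mm high, walls and floor 4 mm, so the scanner's head has about 6 mm play all round. Origin: centre of its underside; the docked scanner's window lies about 4 mm above it, scanner axes parallel to the dock's
- tray: Blue tray, plate 80 (x) x 190 (y) x 6 mm thick, lying on the shelf. Origin: centre of the plate's underside, z up. Along its +y half is the ball pocket, along its -y half the barcode label on a wedge (up to 31 mm high). About 320 g
- grip (a point): Middle of the gripping part of the tray's black upright fin, 56 mm above the tray's underside over the middle of the plate. The fin is 40 (tray x) x 14 (tray y) mm, its top 76 mm above the underside; grip it across its 14 mm, fingers closing along the tray's y
- label (a point): Centre of the white barcode label (50 x 34 mm) on the tray, 72 mm along the tray's -y from the middle and 22 mm above the underside. Its z axis is the label's outward normal: it leans 25 degrees from the tray's z towards the tray's -y; its x is the tray's x
- pocket (a point): Centre of the ball when it sits in the middle of its pocket: 75 mm along the tray's +y from the middle, 18 mm above the tray's underside. The pocket is an aluminium ring, 28 mm inside diameter, only 2.5 mm high, on the plate; the ball can roll about 7 mm off centre in it and climbs out when tilted more than about 35 degrees or jerked
- ball_center (a point): Centre of the loose steel ball, 24 mm diameter, 56 g, in the tray's pocket
- lens (a point): Centre of the front glass of the fixed grey gauge camera, 140 mm above the shelf. The camera looks horizontally along this frame's -x; z is up. The lens barrel is 42 mm across and the housing behind it 56 mm wide, its top 168 mm above the shelf
- camera: The whole fixed gauge camera on its post and 100 x 100 mm foot; origin on the shelf, 55 mm behind the lens glass; same axes as the lens
- sleeve_a_mid (a point): Centre of a standing stainless injector sleeve, 30 mm across, 55 mm high; leave alone
- sleeve_b_mid (a point): Centre of the other standing stainless injector sleeve, 30 mm across, 55 mm high; leave alone
- valve_mid (a point): Middle of the standing brass relief valve, 40 mm across with a side port reaching 32 mm from its axis, 60 mm high; leave alone
- plug_mid (a point): Middle of the standing black rubber test plug, 44 mm across, 42 mm high; leave alone

How it is judged:
By the outcome, as a careful person would: the job done as asked, in the order asked, and still so for the second after the job is handed in, while the arm keeps its last pose, push and grip.
It also fails if it takes over 58 s, if anything falls off the work surface, if the arm or the gripper's body presses on something with over 40 N, if the wrist force passes 120 N, or if a joint passes its speed limit or range.

ROBOT

A 6-joint arm with a two-finger parallel gripper is mounted at the origin on the work surface. World frame = base frame: x ahead of the robot, y to its left, z up, the work surface at z = 0. Lengths are in mm, angles in rad, forces in N, time in s.
With the tool pointing down it reaches from about 325 to 850 mm from the base axis. Payload 15.5 kg.
Tool frame: the origin (TCP) lies midway between the tips of the shut fingers; the grasp point (between the pads) lies 19 mm behind it; x points along the fingers, y is the direction in which the jaws open and shut, and the axes are right-handed (so a half turn about x gives the same grasp; the last joint's range is limited). The gripper opens to 91 mm and grips with 3 to 60 N. Pads are 32 mm wide; open, the fingers measure 118 mm over their backs; the gripper's body (76 mm by 178 mm) begins 60 mm behind the grasp point.
Start: joints at [-1.282, 0.494, 1.345, -0, 1.302, -0.096], TCP at [234.03, -579.531, 185.415] pointing down, gripper open.
Joint ranges: [-2.91, 2.91], [-0.82, 2.16], [0.22, 2.67], [-1.22, 4.37], [0.12, 2.79], [-3.08, 3.08]. Speed limits (rad/s): [1.89, 1.89, 2.57, 3.01, 3.01, 3.01].

INTERFACE

Orientations are given as [roll, pitch, yaw] about the fixed x, y, z axes, in that order (R = Rz(yaw) Ry(pitch) Rx(roll)).
In Python, from station import robot, vision gives the robot as it stands.
- The arm moves only by the tool move_arm, never from a script. Its argument "rows" is a list of rows, each a list of 5 numbers: the closure, from 0 (fully open) to 1 (shut), then the shift along the world's x, y, z each as a share of 0.1 m, from -1 to 1, then the turn about the world's z as a share of pi rad, from -1 to 1. In form: [[gripper, tx, ty, tz, roll], ...]. A call has 1 to 12 rows; each row is the pose to reach, as a shift and turn from the pose commanded when the call began, turning the shorter way round; what a row does not reach only later rows make up. A row lasts 1/8 s, in which the tool goes at most 62.5 mm and 10.7 degrees, less where a joint would pass 70% of its speed; a pose out of reach is approached as far as the arm can. A call with a number of a shift or a turn outside -1 to 1 is refused whole. A call with a gripper value outside its range is refused whole. The fingers move at their own pace and stop on an object; the grip force is fixed at half the most. Time passes only in rows, so rows that repeat a pose let the fingers close. It gives the time, the measured TCP pose, the force and the opening at its end, in the units of the state.
- robot.read_state(): the state, without advancing time (a new reading comes with each control period).
- vision.snapshot(name): name is "side" or "top"; returns (picture, depth): 480x640x3 uint8, blue, green, red; 480x640 float32, mm along the optical axis (not along the pixel's ray), 0 where there is no reading.
- vision.get_calibration(name): a dict with "camera_matrix" (3x3 intrinsics, pixels), "origin" and "rotation" of the camera in the world. Camera axes: x right, y down, z forward; pixel columns grow to the right and rows downward; lengths in mm; the calibration is good to about 2 mm. A picture is of the moment at which its call begins. get_calibration takes no time and is no camera call.
- robot.finish_job(): hands the job in, once; it reports no verdict.
The state is a dict: "time": time; "qpos": joint angles; "dq": joint speeds; "joint_torque": joint torques, N m; "tool_pos": TCP position; "tcp_rot": TCP orientation; "wrist_force": force on the tool from outside, world axes, zero at the start; "ft_torque": the same for the moment, N m; "width": opening from 0.0 (shut) to 1.0 (fully open).
Only numpy, scipy, OpenCV 4.12 (cv2) and the standard library are available. Lean on these libraries where they do the work, as an engineer would, in place of code of your own. Each camera call takes 0.05 s, during which the arm holds its last target. There are 200 camera calls.

## Working session

There is one attempt and no reset: what is moved stays moved. The work goes in short steps, Python scripts to look and compute and a tool call to move; the robot and the scene stay as the last step left them, time stands still between calls to the robot, and variables do not carry over. Pictures are saved under pics/ and viewed, about 8 in all and at most 12, crops included, and the job is handed in when it is done.

Besides the shell and the picture viewer there is one more tool, called after "Call:" as a command line: name --pt "numbers of a row" for each row, then --argument value for the rest. move_arm: Moves the arm, as the interface text tells. Shift numbers are shares of 0.1 m and turn numbers shares of pi rad, none past 1 either way. Its arguments: {"type":"object","properties":{"rows":{"type":"array","items":{"type":"array","items":{"type":"number","minimum":-1,"maximum":1}}}},"required":["rows"]}

```bash
mkdir -p pics; ls
python3 - <<'E'
from station import robot, vision
import cv2,numpy as np
for n in("side","top"):
    p,d=vision.snapshot(n); cv2.imwrite(f"pics/{n}0.png",p); np.save(f"{n}0.npy",d)
    c=vision.get_calibration(n); print(n,c)
print(robot.read_state())
E
```

```text
pics
side {'camera_matrix': array([[465.33772742,   0.        , 314.75693143],
       [  0.        , 465.33772742, 245.53469102],
       [  0.        ,   0.        ,   1.        ]]), 'origin': array([ 506.49143347, -585.01968205,  791.39795841]), 'rotation': array([-2.39632633,  0.01329912, -0.1093204 ])}
top {'camera_matrix': array([[561.74657299,   0.        , 309.72379541],
       [  0.        , 561.74657299, 236.17864306],
       [  0.        ,   0.        ,   1.        ]]), 'origin': array([ 441.3614298 ,   71.33330878, 1304.1438954 ]), 'rotation': array([-3.03581496, -0.02003088, -1.59108785])}
{'time': 0.1, 'qpos': array([-1.28248187e+00,  4.94116777e-01,  1.34606600e+00,  6.62996037e-06,
        1.30247948e+00, -9.55430119e-02]), 'dq': array([ 0.00108616,  0.00044263, -0.0001067 ,  0.00048767, -0.00247089,
       -0.00143754]), 'joint_torque': array([ 5.81155600e-04, -8.80239773e+01, -3.82541335e+01,  7.10187131e-02,
        4.82597260e-02, -2.01259851e-06]), 'tool_pos': array([ 233.93878523, -579.17403053,  184.90162798]), 'tcp_rot': array([-1.67231423,  1.5697267 ,  1.85313413]), 'wrist_force': array([ 0.02903127, -0.00360003,  0.0509669 ]), 'ft_torque': array([ 0.01932485, -0.02917791,  0.0017754 ]), 'width': 0.9996850685005302}
```

View pics/top0.png

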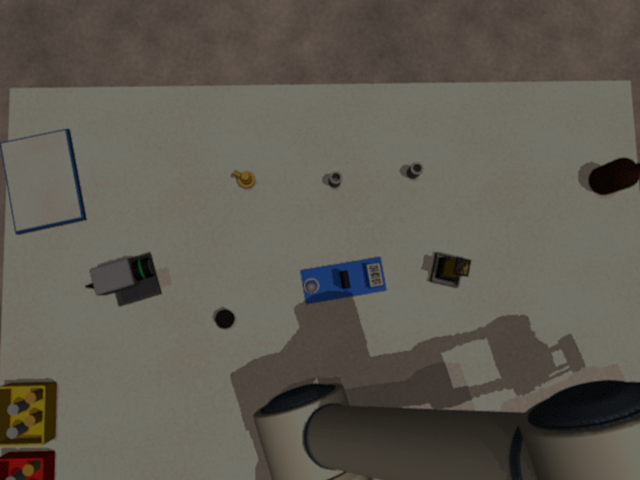

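View pics/side0.png

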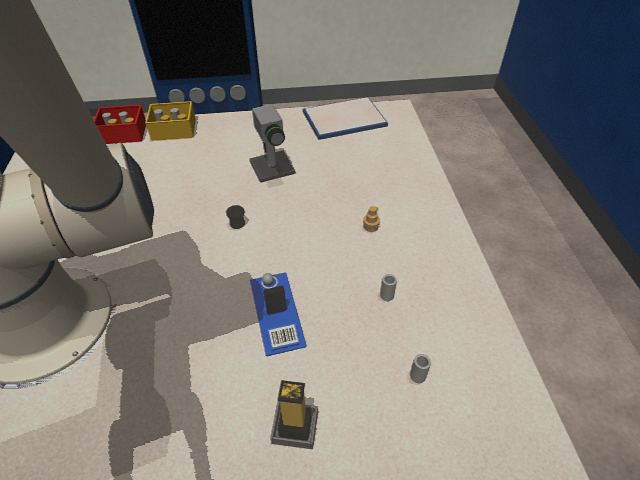

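Top view: the camera is at (130,275), the tray at (343,280) with its label on the right, and the dock with scanner at (450,268). The valve (245,180), sleeves (334,180) and (414,170), and plug (224,318) stand clear. The side view agrees. Next I take enlarged crops and 3D fits.

```bash
cat > h.py <<'E'
import numpy as np,cv2
from scipy.spatial.transform import Rotation as Ro
from station import robot,vision
def cloud(n,d):
    c=vision.get_calibration(n);K=c["camera_matrix"];v,u=np.mgrid[:480,:640]
    P=np.stack([(u-K[0,2])/K[0,0]*d,(v-K[1,2])/K[1,1]*d,d],-1)
    return P@Ro.from_euler('xyz',c["rotation"]).as_matrix().T+c["origin"]
def proj(n,p):
    c=vision.get_calibration(n);K=c["camera_matrix"]
    q=(np.atleast_2d(p)-c["origin"])@Ro.from_euler('xyz',c["rotation"]).as_matrix();q=q@K.T
    return q[:,:2]/q[:,2:]
E
python3 - <<'E'
from h import *
s=robot.read_state();print(Ro.from_euler('xyz',s["tcp_rot"]).as_matrix().round(3))
top=cv2.imread("pics/top0.png");side=cv2.imread("pics/side0.png")
C={n:cloud(n,np.load(n+"0.npy")) for n in("top","side")}
def c(im,x,y,w,h,k): return cv2.resize(im[y:y+h,x:x+w],None,fx=k,fy=k,interpolation=cv2.INTER_CUBIC)
A=np.hstack([c(top,290,235,200,75,4)]);B=np.hstack([c(top,80,240,100,75,4),c(side,240,370,100,75,4)])
cv2.imwrite("pics/crop1.png",np.vstack([A,B]))
def pts(n,box,lo,hi):
    x,y,w,h=box;P=C[n][y:y+h,x:x+w].reshape(-1,3);return P[(P[:,2]>lo)&(P[:,2]<hi)]
def rect(name,P):
    P=P.astype(np.float32);r=cv2.minAreaRect(P[:,:2]);print(name,len(P),np.round(r[0],1),np.round(r[1],1),round(r[2],1),"med",np.median(P,0).round(1),"zmax",P[:,2].max().round(1))
rect("table",pts("top",(480,200,60,60),-50,50)); rect("tableS",pts("side",(320,330,40,40),-50,50))
for n,b in(("top",(290,245,110,65)),("side",(240,260,75,100))):
    rect(n+" tray",pts(n,b,3,80)); rect(n+" fin",pts(n,b,50,90))
for n,b in(("top",(415,240,70,55)),("side",(262,370,65,85))):
    rect(n+" dock",pts(n,b,8,60)); rect(n+" scan top",pts(n,b,125,150));rect(n+" rim",pts(n,b,14,29))
for n,b in(("top",(80,240,90,75)),("side",(235,95,75,95))):
    rect(n+" cam",pts(n,b,100,180)); rect(n+" camtop",pts(n,b,160,176)); rect(n+" foot",pts(n,b,4,25))
for k,n,b in(("valve","top",(225,165,40,30)),("sa","top",(322,168,24,24)),("sb","top",(400,158,28,26)),("plug","top",(208,302,34,34))):
    rect(k,pts(n,b,20,80))
E
```

```text
[[-0.     0.374 -0.927]
 [ 0.001 -0.927 -0.374]
 [-1.    -0.001 -0.   ]]Traceback (most recent call last):
  File "<stdin>", line 12, in <module>
  File "<stdin>", line 11, in rect
cv2.error: OpenCV(4.12.0) /io/opencv/modules/imgproc/src/convhull.cpp:143: error: (-215:Assertion failed) total >= 0 && (depth == CV_32F || depth == CV_32S) in function 'convexHull'
```

View pics/crop1.png

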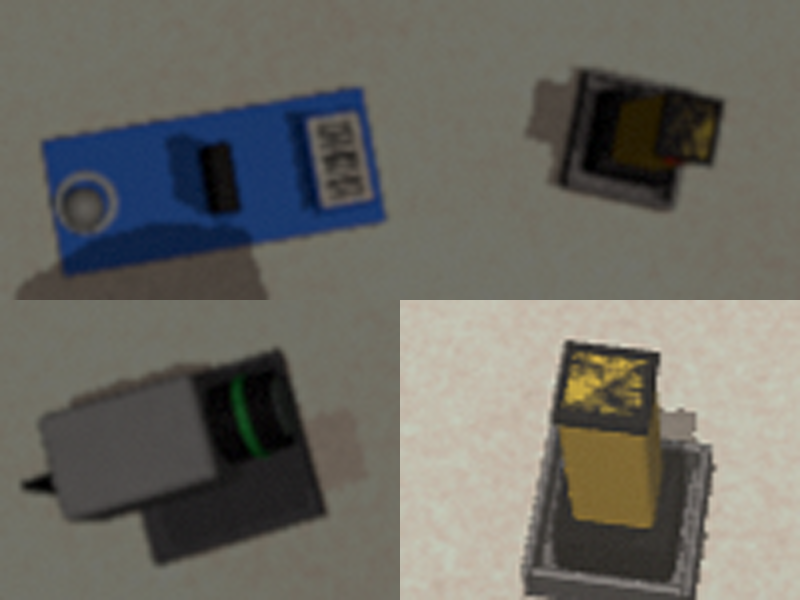

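The crop shows the tray with its label on the right, fin and ball on the left, and the camera looking to the right. The scanner stands upright in its dock. I'll check the cloud's z.

Run:
```python
from h import *
C={n:cloud(n,np.load(n+"0.npy")) for n in("top","side")}
for n in C: print(n,[C[n][y,x].round(0) for x,y in((500,230),(340,340),(200,250),(343,280),(330,220))], np.load(n+"0.npy")[230,500])
def pts(n,box,lo,hi):
    x,y,w,h=box;P=C[n][y:y+h,x:x+w].reshape(-1,3);return P[(P[:,2]>lo)&(P[:,2]<hi)]
def rect(name,P):
    if len(P)<4: print(name,"few");return
    r=cv2.minAreaRect(P[:,:2].astype(np.float32));print(name,len(P),np.round(r[0],1),np.round(r[1],1),round(r[2],1),"med",np.median(P,0).round(1),"zmax",P[:,2].max().round(1))
rect("table",pts("top",(480,200,60,60),-50,50)); rect("tableS",pts("side",(320,330,40,40),-50,50))
for n,b in(("top",(290,245,110,65)),("side",(240,260,75,100))):
    rect(n+" tray",pts(n,b,3,80)); rect(n+" fin",pts(n,b,50,90))
for n,b in(("top",(415,240,70,55)),("side",(262,370,65,85))):
    rect(n+" scan top",pts(n,b,125,150));rect(n+" rim",pts(n,b,14,29))
for n,b in(("top",(80,240,90,75)),("side",(235,95,75,95))):
    rect(n+" cam",pts(n,b,100,180)); rect(n+" camtop",pts(n,b,160,176)); rect(n+" foot",pts(n,b,4,25))
for k,n,b in(("valve","top",(225,165,40,30)),("sa","top",(322,168,24,24)),("sb","top",(400,158,28,26)),("plug","top",(208,302,34,34))):
    rect(k,pts(n,b,20,80))
```

```text
top [array([ 586., -406.,   -0.]), array([339., -22.,   3.]), array([552., 298.,  -1.]), array([474., -27.,  77.]), array([617.,  -6.,  -2.])] 1322.5641
side [array([1494.,  815., -739.]), array([ 597., -112.,   -1.]), array([312., 161.,  -0.]), array([625.,  33.,   1.]), array([622., 221.,   1.])] 2133.2285
table 3586 [ 587.2 -429.5] [147.6 141.9] 88.5 med [ 586.7 -428.6   -1.1] zmax 7.6
tableS 1590 [ 594.6 -132. ] [88.2 77.2] 83.3 med [ 5.930e+02 -1.332e+02  3.000e-01] zmax 5.4
top tray 2749 [482.9 -36.7] [253.9 147.8] 88.8 med [476.1 -31.    6.5] zmax 79.7
top fin 127 [474.9 -31.6] [38.8 13.9] 8.4 med [475.8 -31.   74.9] zmax 80.1
side tray 3159 [477.4 -16.8] [245.9 157.8] 83.8 med [478.7 -41.8   7.5] zmax 79.5
side fin 276 [477.1 -33.8] [39.7 16.1] 10.0 med [477.2 -37.5  70.7] zmax 79.5
top scan top 269 [ 495.  -271.2] [31.5 36. ] 75.2 med [ 494.5 -270.6  136.9] zmax 144.3
top rim 228 [ 494.4 -270.8] [66.8 70.4] 76.1 med [ 488.3 -252.6   21.9] zmax 28.9
side scan top 546 [ 496.2 -271.5] [32.7 36.5] 76.1 med [ 496.  -274.2  137.9] zmax 141.4
side rim 551 [ 495.6 -272.3] [64.2 70. ] 76.2 med [ 495.3 -292.7   23. ] zmax 28.8
top cam 1697 [488.6 442.1] [ 56.9 142.5] 15.9 med [490.  431.5 165.8] zmax 174.6
top camtop 1206 [492.2 429.6] [ 56.5 114.7] 15.2 med [488.9 442.6 167.1] zmax 174.6
top foot 1045 [492.9 468.9] [206.7 169.7] 89.0 med [460.3 433.5  10.6] zmax 21.8
side cam 981 [494.9 427.5] [ 56.8 121.3] 15.6 med [493.8 411.8 160.4] zmax 171.8
side camtop 501 [493.9 430.7] [ 55.3 114.7] 15.8 med [492.8 433.5 167.7] zmax 171.8
side foot 964 [508.8 539.6] [226.3 391.1] 0.2 med [496.4 439.   12. ] zmax 24.9
valve 265 [715.2 190.3] [48.  38.1] 33.3 med [709.8 188.   35.9] zmax 64.3
sa 136 [706.5 -17.3] [28.1 29.6] 52.0 med [705.8 -17.1  50.2] zmax 62.0
sb 162 [ 724.6 -201.5] [29.1 28.9] 16.8 med [ 723.8 -201.    48.6] zmax 60.4
plug 302 [393.6 236.5] [42.  39.7] 89.1 med [393.6 237.2  41.3] zmax 48.1
```

Call:
move_arm --pt "0 0.33 0.385 0.05 0.04" --pt "0 0.66 0.77 0.1 0.075"

```text
time: 0.35
tool_pos: [300.4, -501.5, 195.0]
tcp_rot: [-1.87, 1.57, 1.894]
wrist_force: [1.2, 0.1, -0.0]
width: 1.001
```

Call:
move_arm --pt "0 0.33 0.385 0 0.04" --pt "0 0.66 0.77 0 0.075"

```text
time: 0.6
tool_pos: [366.8, -424.1, 195.3]
tcp_rot: [-1.909, 1.57, 2.091]
wrist_force: [-0.8, -0.3, -0.7]
width: 1.005
```

Call:
move_arm --pt "0 0.33 0.385 0 0.04" --pt "0 0.66 0.77 0 0.075"

```text
time: 0.85
tool_pos: [432.8, -347.1, 195.2]
tcp_rot: [-1.96, 1.57, 2.276]
wrist_force: [0.7, -0.4, -0.5]
width: 1.0
```

Call:
move_arm --pt "0 0.33 0.385 0 0.04" --pt "0 0.63 0.76 0 0.075" --pt "0 0.63 0.76 0 0.075" --pt "0 0.63 0.76 0 0.075"

```text
time: 1.35
tool_pos: [494.7, -272.6, 195.2]
tcp_rot: [-1.403, 1.57, 3.065]
wrist_force: [-0.7, -1.0, -0.5]
width: 1.001
```

```bash
cat >> h.py <<'E'
def st():
    s=robot.read_state();R=Ro.from_euler('xyz',s["tcp_rot"]).as_matrix()
    print("t",round(s["time"],2),"tcp",s["tool_pos"].round(1),"jaw",np.degrees(np.arctan2(R[1,1],R[0,1])).round(2),"down",R[:,0].round(3),"F",s["wrist_force"].round(1),"T",s["ft_torque"].round(2),"w",round(s["width"]*91,1),"q6",s["qpos"][5].round(2));return s
E
python3 - <<'E'
from h import *
st()
S=cv2.imread("pics/side0.png");D=np.load("side0.npy");C=cloud("side",D);T=cloud("top",np.load("top0.npy"))
P=np.vstack([C[95:190,235:310].reshape(-1,3)]);Pt=T[240:315,80:170].reshape(-1,3)
a=np.radians(15.5);lk=np.array([np.sin(a),-np.cos(a)]);pr=np.array([np.cos(a),np.sin(a)])
o=np.array([493,430])
for nm,Q in(("side",P),("top",Pt)):
    Q=Q[(Q[:,2]>115)&(Q[:,2]<175)];l=(Q[:,:2]-o)@lk;r=(Q[:,:2]-o)@pr
    m=np.abs(r)<60;l,r,Q=l[m],r[m],Q[m]
    h=np.histogram(l,np.arange(-100,120,5));print(nm,list(zip(h[1].astype(int),h[0])))
    b=l>72;print("barrel r range",np.percentile(r[b],[1,50,99]).round(1),"l",np.percentile(l[b],[50,95,99,100]).round(1),"z",np.percentile(Q[b,2],[1,50,99]).round(1))
    b=(Q[:,2]>163)&(l>-80);print("house r",r[b].min(),r[b].max(),l[b].min(),l[b].max(),"lens line r c",(r[b].min()+r[b].max())/2)
# tray yaw via blue mask
for n,C2,im in(("side",C,S),("top",T,cv2.imread("pics/top0.png"))):
    hsv=cv2.cvtColor(im,cv2.COLOR_BGR2HSV);m=(hsv[...,0]>100)&(hsv[...,0]<125)&(hsv[...,1]>150)&(abs(C2[...,0]-477)<90)&(abs(C2[...,1]+33)<130)&(C2[...,2]<12)&(C2[...,2]>0)
    r=cv2.minAreaRect(C2[m][:,:2].astype(np.float32));print(n,r)
    l=(im.min(2)>(130 if n=="side" else 70))&(C2[...,2]>12)&(C2[...,2]<35)&(abs(C2[...,0]-477)<90)&(C2[...,1]<-70)&(C2[...,1]>-130);Q=C2[l];print("label",Q.mean(0),l.sum())
E
```

```text
t 1.35 tcp [ 494.7 -272.6  195.2] jaw -14.03 down [-0.001  0.    -1.   ] F [-0.7 -1.  -0.5] T [-0.05 -0.02 -0.  ] w 91.1 q6 -0.36
side [(np.int64(-100), np.int64(0)), (np.int64(-95), np.int64(0)), (np.int64(-90), np.int64(0)), (np.int64(-85), np.int64(0)), (np.int64(-80), np.int64(0)), (np.int64(-75), np.int64(0)), (np.int64(-70), np.int64(0)), (np.int64(-65), np.int64(0)), (np.int64(-60), np.int64(1)), (np.int64(-55), np.int64(18)), (np.int64(-50), np.int64(28)), (np.int64(-45), np.int64(35)), (np.int64(-40), np.int64(32)), (np.int64(-35), np.int64(30)), (np.int64(-30), np.int64(33)), (np.int64(-25), np.int64(33)), (np.int64(-20), np.int64(31)), (np.int64(-15), np.int64(33)), (np.int64(-10), np.int64(34)), (np.int64(-5), np.int64(30)), (np.int64(0), np.int64(37)), (np.int64(5), np.int64(29)), (np.int64(10), np.int64(38)), (np.int64(15), np.int64(45)), (np.int64(20), np.int64(153)), (np.int64(25), np.int64(31)), (np.int64(30), np.int64(19)), (np.int64(35), np.int64(13)), (np.int64(40), np.int64(37)), (np.int64(45), np.int64(23)), (np.int64(50), np.int64(31)), (np.int64(55), np.int64(
[... 317 characters left out ...]
p.int64(0))]Traceback (most recent call last):
  File "<stdin>", line 11, in <module>
    return _quantile_unchecked(
        a, q, axis, out, overwrite_input, method, keepdims, weights)
    return _ureduce(a,
                    func=_quantile_ureduce_func,
    ...<5 lines>...
                    overwrite_input=overwrite_input,
                    method=method)
    r = func(a, **kwargs)
    result = _quantile(arr,
                       quantiles=q,
    ...<2 lines>...
                       out=out,
                       weights=wgt)
    slices_having_nans = np.isnan(arr[-1, ...])
                                  ~~~^^^^^^^^^
IndexError: index -1 is out of bounds for axis 0 with size 0
```

Call:
move_arm --pt "0 0.01 0.01 -0.4 0" --pt "0 0.01 0.01 -0.8 0" --pt "0 0.01 0.01 -1 0" --pt "0 0.01 0.01 -1 0" --pt "0.4 0.01 0.01 -1 0" --pt "0.7 0.01 0.01 -1 0" --pt "1 0.01 0.01 -1 0" --pt "1 0.01 0.01 -1 0" --pt "1 0.01 0.01 -1 0" --pt "1 0.01 0.01 -1 0"

```text
time: 2.6
tool_pos: [496.0, -271.5, 95.4]
tcp_rot: [-1.56, 1.571, 2.908]
wrist_force: [-1.9, 0.3, 0.7]
width: 0.371
```

Run:
```python
from h import *
st()
S=cv2.imread("pics/side0.png");D=np.load("side0.npy");C=cloud("side",D);T=cloud("top",np.load("top0.npy"))
P=np.vstack([C[95:190,235:310].reshape(-1,3)]);Pt=T[240:315,80:170].reshape(-1,3)
a=np.radians(15.5);lk=np.array([np.sin(a),-np.cos(a)]);pr=np.array([np.cos(a),np.sin(a)])
o=np.array([493,430])
for nm,Q in(("side",P),("top",Pt)):
    Q=Q[(Q[:,2]>115)&(Q[:,2]<175)];l=(Q[:,:2]-o)@lk;r=(Q[:,:2]-o)@pr
    m=np.abs(r)<60;l,r,Q=l[m],r[m],Q[m]
    b=l>45;print(nm,"barrel r range",np.percentile(r[b],[1,50,99]).round(1),"l",np.percentile(l[b],[50,95,99,100]).round(1),"z",np.percentile(Q[b,2],[1,50,99]).round(1))
    b=(Q[:,2]>163)&(l>-80);print("house r",r[b].min(),r[b].max(),l[b].min(),l[b].max())
for n,C2,im in(("side",C,S),("top",T,cv2.imread("pics/top0.png"))):
    hsv=cv2.cvtColor(im,cv2.COLOR_BGR2HSV);m=(hsv[...,0]>100)&(hsv[...,0]<125)&(hsv[...,1]>150)&(abs(C2[...,0]-477)<90)&(abs(C2[...,1]+33)<130)&(C2[...,2]<12)&(C2[...,2]>0)
    r=cv2.minAreaRect(C2[m][:,:2].astype(np.float32));print(n,r)
    l=(im.min(2)>(130 if n=="side" else 70))&(C2[...,2]>12)&(C2[...,2]<35)&(abs(C2[...,0]-477)<90)&(C2[...,1]<-70)&(C2[...,1]>-130);Q=C2[l];print("label",Q.mean(0),l.sum())
```

```text
t 2.6 tcp [ 496.  -271.5   95.4] jaw -14.01 down [-0.  0. -1.] F [-1.9  0.3  0.7] T [0.04 0.11 0.04] w 33.7 q6 -0.36
side barrel r range [-19.2  -0.2  21.4] l [56.9 60.4 61.6 63.5] z [122.3 145.4 162.4]
house r -26.687452294379735 28.68645915101368 -57.74138070413952 45.953812737860815
top barrel r range [-20.8  -2.1  18.4] l [54.2 57.6 58.3 58.5] z [129.5 153.7 163.6]
house r -28.987487303503254 26.995484715199936 -57.050795256532645 57.597286224622536
side ((477.7958068847656, -32.3846435546875), (77.25923919677734, 191.50601196289062), 8.46226978302002)
label [ 487.87751199 -103.55217885   22.7995518 ] 303
top ((475.9072265625, -32.150779724121094), (75.7790756225586, 185.89706420898438), 8.433684349060059)
label [ 486.22744987 -102.82090186   22.16888056] 157
```

Call:
move_arm --pt "1 0 0 0.08 0" --pt "1 0 0 0.08 0" --pt "1 -0.02 -0.08 0.08 0" --pt "1 -0.03 -0.13 0.08 0" --pt "1 -0.05 -0.18 0.08 0" --pt "1 -0.06 -0.23 0.08 0" --pt "1 -0.06 -0.23 0.08 0"

```text
time: 3.48
tool_pos: [489.9, -294.9, 103.4]
tcp_rot: [-1.012, 1.571, -2.828]
wrist_force: [-0.1, 1.3, -0.6]
width: 0.366
```

Run:
```python
from h import *
st()
p,d=vision.snapshot("side");cv2.imwrite("pics/c3.png",cv2.resize(p[300:460,200:400],None,fx=3.5,fy=3.5,interpolation=cv2.INTER_CUBIC))
```

```text
t 3.48 tcp [ 489.9 -294.9  103.4] jaw -14.03 down [-0. -0. -1.] F [-0.1  1.3 -0.6] T [ 0.45 -0.22 -0.  ] w 33.3 q6 -0.4
```

View pics/c3.png

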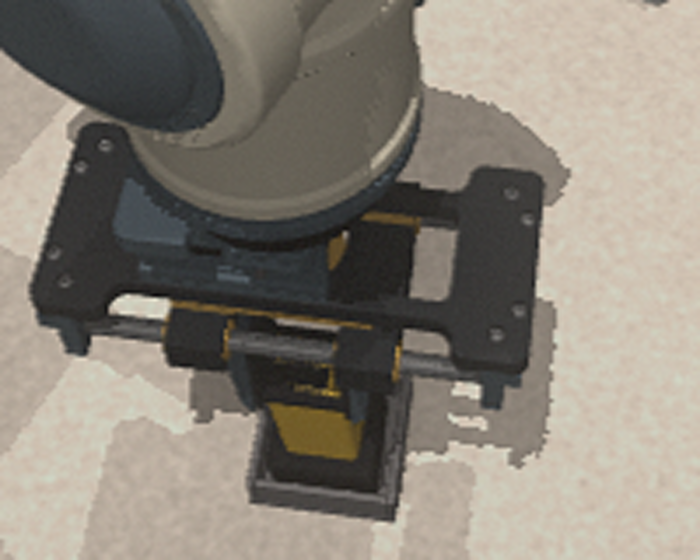

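The head is held against the near dock wall and the scanner is starting to lean, with low force. I'll continue to about 25°.

Call:
move_arm --pt "1 -0.01 -0.05 0 0" --pt "1 -0.02 -0.1 0 0" --pt "1 -0.04 -0.15 0 0" --pt "1 -0.05 -0.2 0 0" --pt "1 -0.06 -0.25 0 0" --pt "1 -0.06 -0.25 0 0"

```text
time: 4.28
tool_pos: [483.9, -320.0, 103.4]
tcp_rot: [-0.559, 1.571, -2.375]
wrist_force: [0.3, 2.1, -1.1]
width: 0.365
```

Call:
move_arm --pt "1 0 0.01 0.3 0" --pt "1 0 0.03 0.7 0" --pt "1 0 0.05 1 0" --pt "1 0 0.05 1 0"

```text
time: 4.78
tool_pos: [485.2, -315.6, 205.7]
tcp_rot: [1.03, 1.566, -0.785]
wrist_force: [0.6, -0.1, -2.2]
width: 0.37
```

Run:
```python
from h import *
s=st()
p,d=vision.snapshot("side");np.save("s4.npy",d);cv2.imwrite("pics/s4.png",p);cv2.imwrite("pics/c4.png",cv2.resize(p[230:480,180:430],None,fx=2.4,fy=2.4,interpolation=cv2.INTER_CUBIC))
```

```text
t 4.78 tcp [ 485.2 -315.6  205.7] jaw -14.0 down [ 0.004 -0.004 -1.   ] F [ 0.6 -0.1 -2.2] T [-0.06 -0.08  0.03] w 33.7 q6 -0.44
```

View pics/c4.png

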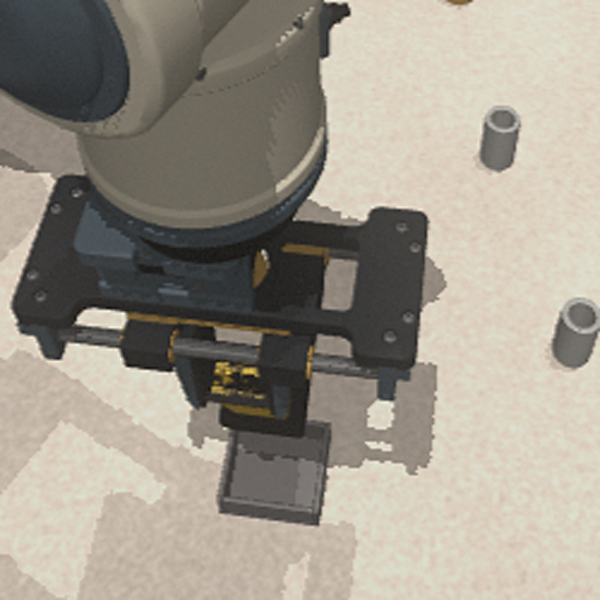

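The scanner is out of the dock and leaning, its top face turned towards the camera at crop (237,380). I'll measure the tilt from the depth image.

Run:
```python
from h import *
C=cloud("side",np.load("s4.npy"));a=np.radians(-14);xs=np.array([np.cos(a),np.sin(a)]);ys=np.array([-np.sin(a),np.cos(a)])
o=np.array([485.2,-315.6])
B=C[370:420,262:312].reshape(-1,3);x=(B[:,:2]-o)@xs;y=(B[:,:2]-o)@ys;z=B[:,2]
m=(abs(x)<12)&(z>60)&(z<280);x,y,z=x[m],y[m],z[m]
i=np.argsort(-z)
for lo in range(270,80,-6):
    k=(z>=lo)&(z<lo+6)
    if k.sum(): print(lo,k.sum(),np.median(y[k]).round(1),y[k].min().round(1),y[k].max().round(1))
```

```text
252 1 13.9 13.9 13.9
246 144 -0.4 -10.0 14.9
240 169 -9.6 -15.5 3.3
234 4 -12.8 -13.3 -12.4
216 4 -3.9 -4.6 -3.6
210 6 -2.4 -3.5 -2.0
204 5 0.4 -0.8 0.5
198 3 1.2 1.2 1.9
192 7 3.6 3.2 5.2
186 5 6.7 5.9 7.1
180 6 8.7 7.7 9.7
174 4 11.0 10.0 11.8
168 5 13.2 12.8 13.7
162 5 15.4 14.2 16.1
156 4 17.6 16.9 18.3
150 9 19.7 17.2 20.5
144 92 17.5 14.0 21.6
138 7 15.2 14.6 17.2
132 3 18.0 16.8 18.0
126 4 19.8 18.9 20.9
120 3 21.5 21.1 22.8
114 2 24.2 24.0 24.4
```

Tilt is about 20°. I'll go back in and lean it 5° more.

Call:
move_arm --pt "1 0 0 -0.4 0" --pt "1 0 -0.02 -0.7 0" --pt "1 0 -0.05 -1 0" --pt "1 0 -0.05 -1 0" --pt "1 -0.01 -0.1 -1 0" --pt "1 -0.03 -0.155 -1 0" --pt "1 -0.03 -0.155 -1 0" --pt "1 -0.03 -0.13 -0.7 0" --pt "1 -0.02 -0.1 -0.3 0" --pt "1 0 -0.1 0 0" --pt "1 0 -0.1 0 0" --pt "1 0 -0.1 0 0"

```text
time: 6.32
tool_pos: [483.7, -324.5, 202.9]
tcp_rot: [-1.174, 1.57, -2.989]
wrist_force: [-0.9, 0.6, -2.5]
width: 0.371
```

```bash
cat >> h.py <<'E'
def tilt(C,s,jaw,uv):
    a=np.radians(jaw);xs=np.array([np.cos(a),np.sin(a)]);ys=np.array([-np.sin(a),np.cos(a)]);o=s["tool_pos"]
    u0,v0=uv;B=C[v0-40:v0+60,max(u0-50,0):u0+50].reshape(-1,3);x=(B[:,:2]-o[:2])@xs;y=(B[:,:2]-o[:2])@ys;z=B[:,2]-o[2]
    for lo,hi,xm in((-52,15,13),(-90,-66,20)):
        m=(abs(x)<xm)&(z>lo)&(z<hi)&(abs(y)<60)
        if m.sum()<8: print("few");continue
        yy,zz=y[m],z[m]
        for _ in range(6):
            p=np.polyfit(zz,yy,1);r=yy-np.polyval(p,zz);k=abs(r)<max(2.0,1.5*r.std());yy,zz=yy[k],zz[k]
        print("z",lo,hi,"n",len(yy),"tilt",np.degrees(np.arctan(-p[0])).round(1),"y at z=-40:",np.polyval(p,-40).round(1),"rms",r.std().round(2))
E
python3 - <<'E'
from h import *
s=st()
p,d=vision.snapshot("side");np.save("s5.npy",d);cv2.imwrite("pics/s5.png",p)
tilt(cloud("side",np.load("s4.npy")),{"tool_pos":np.array([485.2,-315.6,205.7])},-14,(280,385))
uv=proj("side",s["tool_pos"])[0].astype(int);print(uv)
tilt(cloud("side",d),s,-14,tuple(uv))
E
```

```text
t 6.33 tcp [ 483.7 -324.5  202.9] jaw -14.01 down [-0. -0. -1.] F [-0.9  0.6 -2.5] T [-0.02 -0.08 -0.02] w 33.7 q6 -0.45
z -52 15 n 57 tilt 20.1 y at z=-40: 14.9 rms 0.08
z -90 -66 n 22 tilt 20.1 y at z=-40: 6.4 rms 0.05
[281 407]
z -52 15 n 16 tilt -10.1 y at z=-40: 58.8 rms 0.95
few
```

Run:
```python
from h import *
C=cloud("side",np.load("s5.npy"));a=np.radians(-14);xs=np.array([np.cos(a),np.sin(a)]);ys=np.array([-np.sin(a),np.cos(a)])
o=np.array([483.7,-324.5,202.9]);B=C[370:440,255:320].reshape(-1,3);x=(B[:,:2]-o[:2])@xs;y=(B[:,:2]-o[:2])@ys;z=B[:,2]-o[2]
m=(abs(x)<13)&(z<60)&(abs(y)<70);
for lo in range(50,-110,-8):
    k=m&(z>=lo)&(z<lo+8)
    if k.sum(): print(lo,k.sum(),np.median(z[k]).round(1),np.median(y[k]).round(1),y[k].min().round(1),y[k].max().round(1))
p=cv2.imread("pics/s5.png");cv2.imwrite("pics/c5.png",cv2.resize(p[330:470,200:400],None,fx=3.5,fy=3.5,interpolation=cv2.INTER_CUBIC))
```

```text
50 1 50.2 11.0 11.0 11.0
42 70 43.6 2.7 -2.9 14.0
34 266 38.4 -7.0 -14.3 3.8
26 6 33.9 -12.4 -13.5 -10.7
-46 24 -41.7 59.2 56.6 62.5
-62 31 -58.5 23.6 22.5 25.3
```

View pics/c5.png

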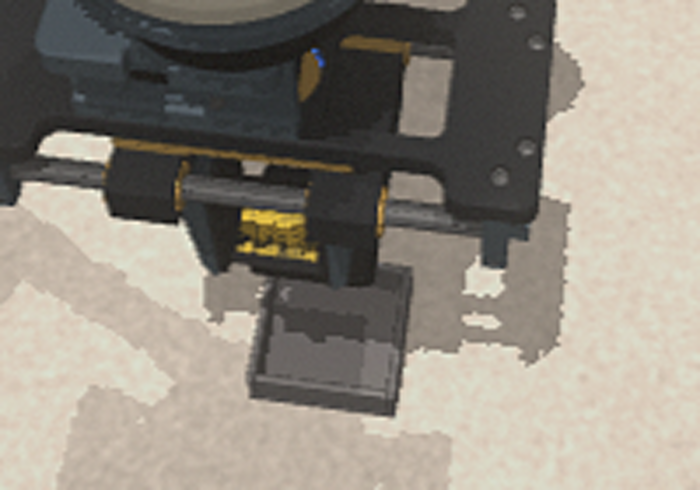

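Run:
```python
from h import *
a=np.radians(-14);xs=np.array([np.cos(a),np.sin(a)]);ys=np.array([-np.sin(a),np.cos(a)])
for f,o in(("s4",[485.2,-315.6,205.7]),("s5",[483.7,-324.5,202.9])):
    C=cloud("side",np.load(f+".npy"));o=np.array(o);B=C[360:440,255:320].reshape(-1,3);x=(B[:,:2]-o[:2])@xs;y=(B[:,:2]-o[:2])@ys;z=B[:,2]-o[2]
    m=(abs(x)<13)&(z<56)&(z>33)&(abs(y)<15);A=np.c_[x[m],y[m],np.ones(m.sum())];zz=z[m]
    for _ in range(5):
        c=np.linalg.lstsq(A,zz,rcond=None)[0];r=zz-A@c;k=abs(r)<2;A,zz=A[k],zz[k]
    print(f,len(zz),np.degrees(np.arctan(c[:2])),c[2],r.std(),"y",A[:,1].min(),A[:,1].max(),"z",zz.min(),zz.max())
```

```text
s4 303 [ 0.52731298 19.25768277] 41.95073126160092 0.9281389768740597 y -14.862592879635212 14.562410020500757 z 35.59689743124346 47.804660501944284
s5 312 [ 0.61622995 24.47546197] 41.6454934582921 0.8934435176099236 y -14.29224924424865 13.810876073134027 z 33.87747781851428 48.655919109175755
```

Tilt is now about 25°, with the window about 55 mm along the jaw-normal from the TCP and 81 mm below it. Next I move to the label, to TCP (500, -187.5, 167) with a +22.6° turn.

Call:
move_arm --pt "1 0.03 0.2 0 0.03" --pt "1 0.06 0.5 -0.05 0.06" --pt "1 0.1 0.8 -0.1 0.1" --pt "1 0.1 0.9 -0.1 0.126" --pt "1 0.1 0.9 -0.1 0.126"

```text
time: 7.0
tool_pos: [493.6, -233.8, 192.5]
tcp_rot: [-2.213, 1.569, 2.651]
wrist_force: [-0.0, -0.8, -0.7]
width: 0.37
```

Call:
move_arm --pt "1 0.03 0.2 -0.08 0" --pt "1 0.05 0.4 -0.18 0" --pt "1 0.06 0.47 -0.26 0" --pt "1 0.06 0.47 -0.26 0"

```text
time: 7.5
tool_pos: [499.7, -186.8, 166.6]
tcp_rot: [-2.122, 1.569, 2.743]
wrist_force: [0.1, 0.5, -1.5]
width: 0.368
```

Run:
```python
from h import *
s=st()
im={}
for n in("side","top"):
    p,d=vision.snapshot(n);np.save(n+"6.npy",d);cv2.imwrite(f"pics/{n}6.png",p);im[n]=p
a=cv2.resize(im["side"][200:400,200:400],None,fx=3,fy=3,interpolation=cv2.INTER_CUBIC)
cv2.imwrite("pics/c6.png",a)
for k,pt in {"window":(491.7,-132.6,85.7),"label":(487.3,-103.3,22.3)}.items(): print(k,(proj("side",pt)[0]-200)*3)
C=cloud("side",np.load("side6.npy"));aa=np.radians(8.6);xs=np.array([np.cos(aa),np.sin(aa)]);ys=np.array([-np.sin(aa),np.cos(aa)])
o=s["tool_pos"];B=C[200:430,200:400].reshape(-1,3);x=(B[:,:2]-o[:2])@xs;y=(B[:,:2]-o[:2])@ys;z=B[:,2]-o[2]
for lo in range(50,-110,-8):
    k=(abs(x)<14)&(abs(y)<75)&(z>=lo)&(z<lo+8)
    if k.sum(): print(lo,k.sum(),np.median(z[k]).round(1),np.median(y[k]).round(1),y[k].min().round(1),y[k].max().round(1))
```

```text
t 7.5 tcp [ 499.7 -186.8  166.6] jaw 8.71 down [-0.001  0.001 -1.   ] F [ 0.1  0.5 -1.5] T [-0.07 -0.07  0.02] w 33.5 q6 -0.62
window [251.54254329 390.67539124]
label [247.87384203 406.34516777]
42 166 44.8 6.9 -3.5 13.9
34 204 38.8 -6.9 -15.6 7.0
26 10 32.5 -12.6 -13.1 -8.9
18 10 20.1 -6.1 -7.5 -5.4
10 13 13.4 -2.7 -4.7 -1.6
2 13 7.0 0.1 -1.5 2.6
-6 15 -1.8 4.2 2.7 6.2
-14 14 -9.8 7.9 6.5 9.6
-22 12 -19.2 12.2 10.7 13.8
-30 11 -25.8 15.2 14.0 17.1
-38 11 -33.1 18.9 17.5 20.5
-46 12 -41.0 22.6 21.4 24.8
-54 13 -51.5 27.3 24.8 28.8
-62 85 -57.2 25.2 21.7 29.6
-70 7 -66.0 25.4 23.6 26.9
-78 10 -74.3 29.2 27.4 30.5
-86 10 -83.0 33.0 31.7 34.0
```

View pics/c6.png

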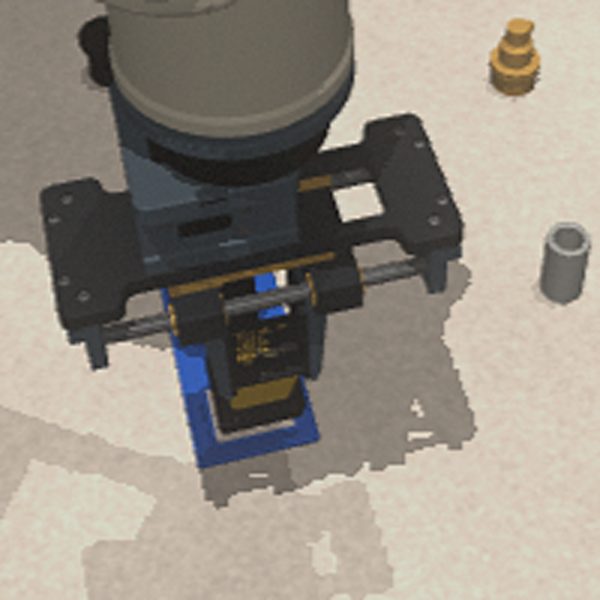

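The scanner is over the label with its axis at 25.0° and its window within about 2 mm of the target. The label sits behind the scanner head in this view. I'll hold there.

Call:
move_arm --pt "1 0 -0.01 0 0" --pt "1 0 -0.01 0 0" --pt "1 0 -0.01 0 0" --pt "1 0 -0.01 0 0" --pt "1 0 -0.01 0 0" --pt "1 0 -0.01 0 0" --pt "1 0 -0.01 0 0" --pt "1 0 -0.01 0 0" --pt "1 0 -0.01 0 0" --pt "1 0 -0.01 0 0" --pt "1 0 -0.01 0 0" --pt "1 0 -0.01 0 0"

```text
time: 9.1
tool_pos: [500.0, -188.5, 167.4]
tcp_rot: [-1.695, 1.571, -3.114]
wrist_force: [0.1, 0.7, -1.1]
width: 0.371
```

Call:
move_arm --pt "1 0 0 0 0" --pt "1 0 0 0 0" --pt "1 0 0 0 0" --pt "1 0 0 0 0" --pt "1 0 0 0 0" --pt "1 0 0 0 0" --pt "1 0 0 0 0" --pt "1 0 0 0 0" --pt "1 0 0 0 0" --pt "1 0 0 0 0" --pt "1 0 0 0 0" --pt "1 0 0 0 0"

```text
time: 10.6
tool_pos: [500.1, -188.5, 167.4]
tcp_rot: [-2.377, 1.571, 2.486]
wrist_force: [-1.2, 0.8, -1.3]
width: 0.373
```

The scanner was held steady for 3 s. To straighten it, I'll push its head against the outer face of the dock's near wall, then stand it in the dock.

Call:
move_arm --pt "1 -0.02 -0.2 0.1 0" --pt "1 -0.06 -0.5 0.2 -0.04" --pt "1 -0.12 -0.8 0.2 -0.09" --pt "1 -0.16 -0.97 0.2 -0.126"

```text
time: 11.1
tool_pos: [483.7, -288.2, 188.2]
tcp_rot: [0.89, 1.569, -0.931]
wrist_force: [0.2, 0.7, -1.8]
width: 0.37
```

Call:
move_arm --pt "1 -0.08 -0.5 0 0" --pt "1 -0.13 -0.8 0 0" --pt "1 -0.165 -1 -0.1 0" --pt "1 -0.165 -1 -0.4 0" --pt "1 -0.165 -1 -0.75 0" --pt "1 -0.165 -1 -0.75 0"

```text
time: 11.85
tool_pos: [466.0, -384.4, 110.1]
tcp_rot: [-2.117, 1.566, 2.351]
wrist_force: [-0.1, -0.1, -2.1]
width: 0.368
```

Run:
```python
from h import *
s=st();o=s["tool_pos"]
p,d=vision.snapshot("side");cv2.imwrite("pics/s7.png",p)
print(proj("side",o))
a=np.radians(-14);xs=np.array([np.cos(a),np.sin(a)]);ys=np.array([-np.sin(a),np.cos(a)])
print("rel dock",(o[:2]-[495.5,-271.5])@xs,(o[:2]-[495.5,-271.5])@ys)
C=cloud("side",d);B=C[330:480,200:400].reshape(-1,3);x=(B[:,:2]-o[:2])@xs;y=(B[:,:2]-o[:2])@ys;z=B[:,2]-o[2]
for lo in range(50,-110,-8):
    k=(abs(x)<14)&(abs(y)<60)&(z>=lo)&(z<lo+8)
    if k.sum(): print(lo,k.sum(),np.median(z[k]).round(1),np.median(y[k]).round(1),y[k].min().round(1),y[k].max().round(1))
```

```text
t 11.85 tcp [ 466.  -384.4  110.1] jaw -14.01 down [-0.004  0.004 -1.   ] F [-0.1 -0.1 -2.1] T [-0.03 -0.07 -0.  ] w 33.5 q6 -0.54
[[275.80751676 480.00074603]]
rel dock -1.271981412666693 -116.63437124765713
42 39 43.0 0.9 -2.2 3.2
34 50 41.1 -0.0 -10.8 3.2
```

Call:
move_arm --pt "1 0 0 -0.1 0" --pt "1 0 0 -0.195 0" --pt "1 0 0 -0.195 0" --pt "1 0 0 -0.195 0"

```text
time: 12.4
tool_pos: [467.7, -385.6, 93.2]
tcp_rot: [1.057, 1.57, -0.758]
wrist_force: [-0.4, 0.1, -1.5]
width: 0.369
```

Call:
move_arm --pt "1 0.02 0.08 0 0" --pt "1 0.03 0.12 0 0" --pt "1 0.04 0.16 0.01 0" --pt "1 0.05 0.2 0.02 0" --pt "1 0.05 0.2 0.02 0"

```text
time: 13.02
tool_pos: [472.8, -365.3, 95.1]
tcp_rot: [1.277, 1.57, -0.538]
wrist_force: [-0.4, -2.8, -0.4]
width: 0.37
```

Run:
```python
from h import *
st()
```

```text
t 13.03 tcp [ 472.8 -365.3   95.1] jaw -13.99 down [ 0. -0. -1.] F [-0.4 -2.8 -0.4] T [-0.76 -0.06 -0.05] w 33.7 q6 -0.51
```

Contact with straightening torque and only 3 N. I'll continue.

Call:
move_arm --pt "1 0.01 0.06 0.01 0" --pt "1 0.03 0.12 0.01 0" --pt "1 0.04 0.18 0.01 0" --pt "1 0.06 0.24 0.01 0" --pt "1 0.075 0.3 0.01 0" --pt "1 0.075 0.3 0.01 0"

```text
time: 13.78
tool_pos: [480.1, -334.8, 95.8]
tcp_rot: [-2.577, 1.57, 1.891]
wrist_force: [-0.6, -1.1, -2.3]
width: 0.368
```

Call:
move_arm --pt "1 0 -0.02 0.3 0" --pt "1 0 -0.02 0.6 0" --pt "1 0 -0.02 0.6 0" --pt "1 0 -0.02 0.6 0"

```text
time: 14.28
tool_pos: [479.6, -337.0, 155.0]
tcp_rot: [-2.202, 1.569, 2.266]
wrist_force: [-0.0, 0.8, -1.5]
width: 0.369
```

Run:
```python
from h import *
s=st();o=s["tool_pos"]
p,d=vision.snapshot("side");cv2.imwrite("pics/s8.png",p)
pt,dt=vision.snapshot("top");cv2.imwrite("pics/t8.png",pt);np.save("t8.npy",dt)
print(proj("side",o),proj("top",o))
a=np.radians(-14);xs=np.array([np.cos(a),np.sin(a)]);ys=np.array([-np.sin(a),np.cos(a)])
print("rel dock",(o[:2]-[495.5,-271.5])@xs,(o[:2]-[495.5,-271.5])@ys)
for n,dd in(("side",d),("top",dt)):
    B=cloud(n,dd).reshape(-1,3);x=(B[:,:2]-o[:2])@xs;y=(B[:,:2]-o[:2])@ys;z=B[:,2]-o[2]
    for lo in range(50,-110,-8):
        k=(abs(x)<14)&(abs(y)<60)&(z>=lo)&(z<lo+8)
        if k.sum(): print(n,lo,k.sum(),np.median(z[k]).round(1),np.median(y[k]).round(1),y[k].min().round(1),y[k].max().round(1))
```

```text
t 14.28 tcp [ 479.6 -337.   155. ] jaw -14.01 down [-0.001  0.001 -1.   ] F [-0.   0.8 -1.5] T [-0.02 -0.1  -0.01] w 33.6 q6 -0.47
[[281.44546048 431.40391871]] [[496.59126888 273.08822362]]
rel dock 0.40244514709806106 -67.40448978809782
side 42 153 42.9 7.4 -16.1 14.6
side 34 179 41.0 -10.9 -15.8 14.6
side 26 25 29.0 -13.3 -14.1 -12.7
side 18 35 22.3 -12.7 -13.4 -11.8
side 10 36 13.8 -11.9 -12.6 -11.0
side 2 30 6.2 -11.3 -11.8 -10.8
side -6 35 -2.4 -10.5 -11.0 -9.3
side -14 30 -10.3 -9.8 -10.4 -9.2
side -22 31 -17.9 -9.1 -9.6 -8.4
side -30 30 -26.3 -8.3 -8.9 -7.4
side -38 28 -34.3 -7.5 -8.4 -7.0
side -46 32 -42.2 -7.0 -7.9 -6.2
side -54 24 -50.2 -6.2 -6.9 -5.6
side -62 133 -59.0 -8.9 -13.7 -4.2
side -70 27 -64.8 -12.7 -13.6 -10.0
side -78 26 -73.9 -11.9 -12.6 -11.4
side -86 28 -82.8 -11.3 -12.1 -10.6
side -94 8 -88.5 -10.8 -11.3 -10.3
top 42 38 42.8 11.3 -5.9 16.4
top 34 57 40.0 9.3 -7.7 15.2
top 26 21 29.7 14.5 13.2 16.7
top 18 23 21.7 15.3 14.0 17.6
top 10 18 13.5 16.2 14.4 17.2
top 2 24 6.3 16.9 14.9 18.4
top -6 18 -2.3 17.3 15.8 19.3
top -14 23 -10.0 17.7 16.3 20.0
top -22 22 -18.5 19.0 17.4 20.6
top -30 17 -26.8 19.8 18.8 21.2
top -38 19 -33.3 20.6 18.7 22.8
top -46 19 -43.8 21.1 20.0 22.8
top -54 19 -51.9 21.9 18.9 30.5
top -62 65 -57.5 26.9 19.8 32.6
top -70 18 -64.8 31.0 20.0 32.7
top -78 17 -72.0 31.9 30.5 33.4
top -86 21 -81.3 32.3 31.0 35.2
top -94 3 -88.9 32.2 31.6 33.3
```

Tilt is down to 5°. I'll insert it into the dock, take out the rest against the far wall, and release.

Call:
move_arm --pt "1 0.07 0.28 0 0" --pt "1 0.13 0.55 0 0" --pt "1 0.13 0.55 0 0" --pt "1 0.13 0.55 -0.25 0" --pt "1 0.13 0.55 -0.45 0" --pt "1 0.13 0.55 -0.52 0" --pt "1 0.13 0.55 -0.52 0"

```text
time: 15.25
tool_pos: [492.8, -282.7, 103.6]
tcp_rot: [-1.933, 1.57, 2.535]
wrist_force: [0.5, -0.2, -2.0]
width: 0.369
```

Call:
move_arm --pt "1 0.01 0.06 0 0" --pt "1 0.025 0.1 0 0" --pt "1 0.035 0.14 0 0" --pt "1 0.035 0.14 0 0" --pt "1 0.025 0.1 0 0" --pt "1 0.02 0.08 -0.03 0" --pt "1 0.02 0.08 -0.045 0" --pt "1 0.02 0.08 -0.045 0"

```text
time: 16.25
tool_pos: [494.8, -274.4, 99.1]
tcp_rot: [-2.032, 1.57, 2.436]
wrist_force: [-0.7, 0.5, -1.1]
width: 0.37
```

```bash
cat >> h.py <<'E'
def prof(o,jaw,d,n="side"):
    a=np.radians(jaw);xs=np.array([np.cos(a),np.sin(a)]);ys=np.array([-np.sin(a),np.cos(a)])
    B=cloud(n,d).reshape(-1,3);x=(B[:,:2]-o[:2])@xs;y=(B[:,:2]-o[:2])@ys;z=B[:,2]-o[2]
    for lo in range(50,-95,-8):
        k=(abs(x)<14)&(abs(y)<45)&(z>=lo)&(z<lo+8)
        if k.sum()>5: print(n,lo,k.sum(),np.median(z[k]).round(1),np.median(y[k]).round(1),y[k].min().round(1),y[k].max().round(1))
E
python3 - <<'E'
from h import *
s=st()
p,d=vision.snapshot("side");prof(s["tool_pos"],-14,d)
E
```

```text
t 16.25 tcp [ 494.8 -274.4   99.1] jaw -14.02 down [-0.001  0.    -1.   ] F [-0.7  0.5 -1.1] T [-0.02 -0.03  0.01] w 33.7 q6 -0.37
side 42 159 43.0 -5.9 -16.1 14.6
side 34 112 41.1 -10.2 -16.0 4.3
side 26 33 30.1 -14.1 -15.0 -13.2
side 18 40 22.7 -13.8 -14.7 -12.8
side 10 37 14.0 -13.5 -14.8 -12.4
side 2 35 6.3 -13.4 -14.6 -12.4
side -6 36 -0.6 -13.3 -14.8 -12.4
side -14 40 -8.7 -13.1 -14.0 -11.9
side -22 35 -18.7 -12.7 -13.9 -11.8
side -30 31 -25.5 -12.6 -13.8 -11.9
side -38 35 -34.4 -12.3 -13.2 -11.1
side -46 31 -42.8 -12.0 -12.9 -11.0
side -54 28 -50.0 -11.8 -12.9 -11.1
side -62 121 -58.1 -15.6 -20.5 -9.8
side -70 26 -66.3 -19.5 -20.9 -18.7
side -78 78 -75.1 -26.5 -30.1 -18.2
side -86 60 -82.6 -24.1 -29.8 -18.0
side -94 40 -89.5 -28.7 -29.8 -17.2
```

Call:
move_arm --pt "1 0 0 -0.02 0" --pt "1 0 0 -0.02 0" --pt "0.5 0 0 -0.02 0" --pt "0 0 0 -0.02 0" --pt "0 0 0 -0.02 0" --pt "0 0 0 -0.02 0" --pt "0 0 0 0.3 0" --pt "0 0 0 0.7 0" --pt "0 0 0 1 0"

```text
time: 17.42
tool_pos: [495.2, -274.7, 201.1]
tcp_rot: [1.219, 1.57, -0.596]
wrist_force: [0.5, 0.7, -0.4]
width: 0.997
```

Call:
move_arm --pt "0 -0.04 0.4 0 0" --pt "0 -0.06 0.8 0 -0.05" --pt "0 -0.06 1 0 -0.1"

```text
time: 17.8
tool_pos: [488.6, -172.8, 199.6]
tcp_rot: [-2.34, 1.571, 1.81]
wrist_force: [-0.2, -1.0, 0.1]
width: 0.999
```

Run:
```python
from h import *
st()
for n,b in(("side",(262,370,65,85)),("top",(415,240,70,55))):
    p,d=vision.snapshot(n);cv2.imwrite(f"pics/{n}9.png",p);np.save(n+"9.npy",d)
    x,y,w,h=b;P=cloud(n,d)[y:y+h,x:x+w].reshape(-1,3);
    for lo,hi in((125,150),(14,29)):
        Q=P[(P[:,2]>lo)&(P[:,2]<hi)]
        if len(Q)>4:r=cv2.minAreaRect(Q[:,:2].astype(np.float32));print(n,lo,r,np.median(Q[:,2]))
p=cv2.imread("pics/side9.png");cv2.imwrite("pics/c9.png",cv2.resize(p[220:470,150:450],None,fx=2,fy=2))
```

```text
t 17.8 tcp [ 488.6 -172.8  199.6] jaw -32.26 down [-0.  0. -1.] F [-0.2 -1.   0.1] T [-0.07 -0.11  0.02] w 90.9 q6 0.11
side 125 ((495.938232421875, -271.83056640625), (32.406593322753906, 36.14026641845703), 75.90760803222656) 137.93460687805987
side 14 ((495.6185302734375, -272.1297607421875), (65.067138671875, 70.2334213256836), 75.97993469238281) 23.028171367472282
```

View pics/c9.png

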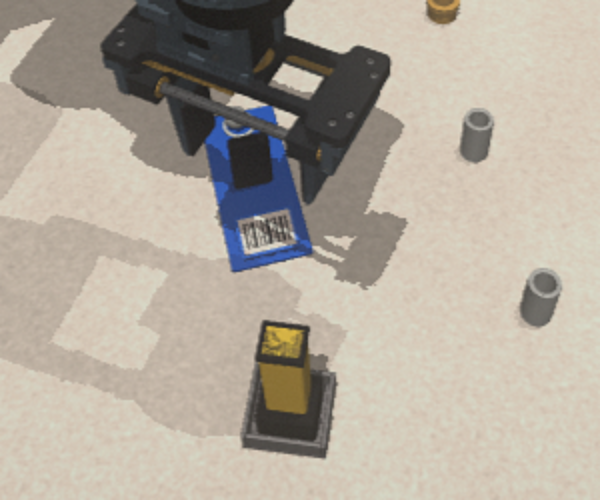

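The scanner stands upright in the dock at its original pose. The tray fin is at crop (250,160). Next I go above the fin.

Call:
move_arm --pt "0 -0.04 0.4 0 -0.06" --pt "0.2 -0.08 0.8 0 -0.12" --pt "0.4 -0.12 1 0 -0.18" --pt "0.4 -0.12 1 0 -0.24" --pt "0.4 -0.12 1 0 -0.273"

```text
time: 18.52
tool_pos: [477.3, -75.0, 199.5]
tcp_rot: [2.268, 1.57, -0.72]
wrist_force: [-0.6, -0.4, 0.0]
width: 0.609
```

Call:
move_arm --pt "0.4 0 0.2 0 0" --pt "0.4 0 0.42 -0.2 0" --pt "0.4 0 0.42 -0.6 0" --pt "0.4 0 0.42 -0.6 0" --pt "0.4 0 0.42 -0.6 0"

```text
time: 19.15
tool_pos: [477.7, -33.2, 140.4]
tcp_rot: [2.656, 1.57, -0.33]
wrist_force: [0.7, -0.1, 0.8]
width: 0.602
```

Run:
```python
from h import *
s=st();print("to go",np.array([476.5,-32.4,37])-s["tool_pos"])
```

```text
t 19.15 tcp [477.7 -33.2 140.4] jaw -81.1 down [ 0.001 -0.    -1.   ] F [ 0.7 -0.1  0.8] T [-0.01  0.08 -0.01] w 54.8 q6 1.22
to go [  -1.22106314    0.76142033 -103.40468218]
```

Call:
move_arm --pt "0.4 -0.01 0.01 -0.4 0" --pt "0.4 -0.01 0.01 -0.8 0" --pt "0.4 -0.01 0.01 -1 0" --pt "0.4 -0.01 0.01 -1 0" --pt "0.55 -0.01 0.01 -1 0" --pt "0.7 -0.01 0.01 -1 0" --pt "0.8 -0.01 0.01 -1 0" --pt "0.85 -0.01 0.01 -1 0" --pt "0.9 -0.01 0.01 -1 0" --pt "1 -0.01 0.01 -1 0" --pt "1 -0.01 0.01 -1 0"

```text
time: 20.52
tool_pos: [476.3, -31.7, 39.7]
tcp_rot: [2.613, 1.57, -0.374]
wrist_force: [-0.1, -0.2, 6.2]
width: 0.148
```

Call:
move_arm --pt "1 0 0 0.02 0" --pt "1 0 0 0.06 0" --pt "1 0 0 0.12 0" --pt "1 0 0 0.2 0" --pt "1 0 0 0.28 0" --pt "1 0 0 0.34 0" --pt "1 0 0 0.38 0" --pt "1 0 0 0.4 0" --pt "1 0 0 0.4 0" --pt "1 0 0 0.4 0"

```text
time: 21.78
tool_pos: [475.9, -31.5, 79.2]
tcp_rot: [-0.383, 1.57, 2.913]
wrist_force: [-0.3, -0.5, -5.3]
width: 0.153
```

Run:
```python
from h import *
s=st()
p,d=vision.snapshot("side");cv2.imwrite("pics/c10.png",cv2.resize(p[180:400,180:400],None,fx=2.5,fy=2.5))
```

```text
t 21.77 tcp [475.9 -31.5  79.2] jaw -81.15 down [-0.  0. -1.] F [-0.3 -0.5 -5.3] T [0.   0.03 0.04] w 13.9 q6 1.22
```

View pics/c10.png

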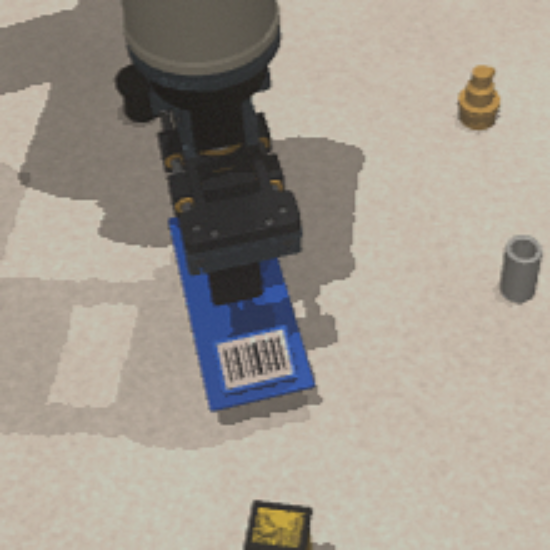

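The tray is lifted level in the grip, with the label side visible at (255,360). I'll carry it smoothly.

Call:
move_arm --pt "1 0.01 0.02 0.02 0" --pt "1 0.02 0.07 0.06 0" --pt "1 0.04 0.15 0.13 0.003" --pt "1 0.07 0.26 0.22 0.006" --pt "1 0.1 0.38 0.32 0.009" --pt "1 0.14 0.52 0.44 0.012" --pt "1 0.18 0.66 0.55 0.015" --pt "1 0.21 0.78 0.65 0.018" --pt "1 0.24 0.88 0.73 0.021" --pt "1 0.26 0.95 0.79 0.024" --pt "1 0.27 0.99 0.82 0.026" --pt "1 0.27 1 0.83 0.027"

```text
time: 23.32
tool_pos: [503.0, 68.5, 162.4]
tcp_rot: [0.193, 1.571, -2.709]
wrist_force: [-0.1, -0.5, -4.1]
width: 0.148
```

Call:
move_arm --pt "1 0.01 0.02 0 0" --pt "1 0.02 0.07 0 0" --pt "1 0.04 0.15 0 0.003" --pt "1 0.07 0.26 0 0.006" --pt "1 0.1 0.38 0 0.008" --pt "1 0.14 0.52 0 0.01" --pt "1 0.18 0.66 0 0.01" --pt "1 0.21 0.78 0 0.01" --pt "1 0.24 0.88 0 0.01" --pt "1 0.26 0.95 0 0.01" --pt "1 0.27 0.99 0 0.01" --pt "1 0.27 1 0 0.01"

```text
time: 24.82
tool_pos: [530.0, 168.5, 162.4]
tcp_rot: [0.367, 1.571, -2.504]
wrist_force: [-0.3, -0.2, -5.0]
width: 0.149
```

Run:
```python
from h import *
s=st();print("to go",np.array([547.1,234.8,161.7])-s["tool_pos"])
p,d=vision.snapshot("top");cv2.imwrite("pics/t11.png",p);np.save("t11.npy",d)
p2,d2=vision.snapshot("side");np.save("s11.npy",d2);cv2.imwrite("pics/s11.png",p2)
cv2.imwrite("pics/c11.png",np.hstack([cv2.resize(p[200:360,80:340],(520,320),interpolation=cv2.INTER_CUBIC),cv2.resize(p2[60:220,200:340],(280,320),interpolation=cv2.INTER_CUBIC)]))
# ball detection region: predicted pocket pixel
R=s["tool_pos"];a=np.radians(-81.15+0.037*180);ty=-np.array([np.cos(a),np.sin(a)]);pk=np.r_[R[:2]+75*ty,R[2]-39.7+18];print(pk,proj("top",pk),proj("side",pk))
```

```text
t 24.82 tcp [530.  168.5 162.4] jaw -74.49 down [-0. -0. -1.] F [-0.3 -0.2 -5. ] T [0.06 0.02 0.04] w 13.6 q6 1.5
to go [17.07426414 66.28850487 -0.69411499]
[509.97024406 240.78027988 140.69411499] [[215.75660827 264.09641012]] [[279.7303359 172.9847975]]
```

View pics/c11.png

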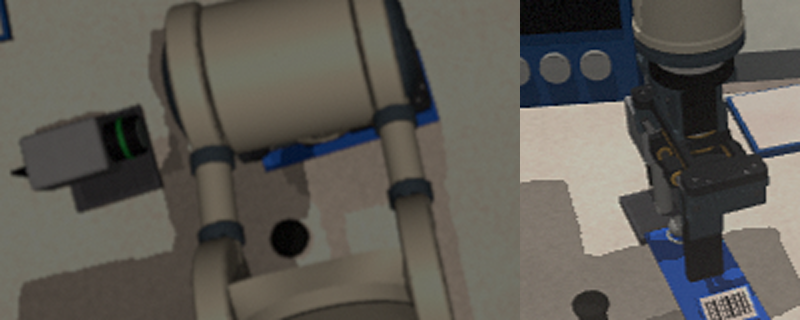

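The ball is visible in its pocket in the side view. Now the last approach.

Call:
move_arm --pt "1 0.01 0.02 0 0" --pt "1 0.02 0.07 0 0" --pt "1 0.04 0.15 0 0" --pt "1 0.06 0.24 0 0" --pt "1 0.09 0.34 0 0" --pt "1 0.11 0.44 0 0" --pt "1 0.13 0.52 0 0" --pt "1 0.15 0.59 -0.01 0" --pt "1 0.16 0.63 -0.01 0" --pt "1 0.17 0.65 -0.01 0" --pt "1 0.17 0.66 -0.01 0" --pt "1 0.17 0.66 -0.01 0"

```text
time: 26.42
tool_pos: [547.0, 234.3, 161.4]
tcp_rot: [0.814, 1.571, -2.057]
wrist_force: [0.0, 0.3, -4.9]
width: 0.151
```

Run:
```python
from h import *
s=st();p,d=vision.snapshot("side");np.save("s12.npy",d);cv2.imwrite("pics/s12.png",p)
a=np.radians(-74.5);ty=-np.array([np.cos(a),np.sin(a)]);tx=np.array([ty[1],-ty[0]])
pk=np.r_[s["tool_pos"][:2]+75*ty,s["tool_pos"][2]-39.7+18]
L=np.array([508.4,374.6]);w=L-pk[:2];print("pocket",pk,"dist",w@ty,"lat",w@tx)
C=cloud("side",d);B=C[40:330,180:400].reshape(-1,3);l=(B[:,:2]-s["tool_pos"][:2])@ty;r=(B[:,:2]-s["tool_pos"][:2])@tx;z=B[:,2]
m=(abs(r)<38)&(l>-95)&(l<-20)&(z>112)&(z<133);A=np.c_[l[m],r[m],np.ones(m.sum())];zz=z[m]
for _ in range(6):
    c=np.linalg.lstsq(A,zz,rcond=None)[0];e=zz-A@c;k=abs(e)<2.5;A,zz=A[k],zz[k]
print("plate",len(zz),np.degrees(np.arctan(c[:2])),"z0",c[2])
m=(abs(r)<16)&(l>55)&(l<95)&(z>133)&(z<156);print("ball",m.sum(),np.c_[l,r,z][m].mean(0),z[m].max() if m.any() else 0)
g=(abs(r)<19)&(l>125)&(l<165)&(z>121)&(z<159);print("glass",g.sum(),np.percentile(l[g],[1,50,99]) if g.any() else 0,np.median(r[g]))
u,v=proj("side",pk)[0].astype(int);cv2.imwrite("pics/c12.png",cv2.resize(p[max(v-70,0):v+80,u-90:u+110],None,fx=4,fy=4,interpolation=cv2.INTER_CUBIC));print(u,v)
```

```text
t 26.43 tcp [547.  234.3 161.4] jaw -74.5 down [-0. -0. -1.] F [ 0.   0.3 -4.9] T [-0.01 -0.02  0.04] w 13.7 q6 1.6
pocket [526.94110682 306.61607396 139.72281205] dist 70.46627673841348 lat 0.3011388237790722
plate 332 [0.17325131 0.04552001] z0 128.0260469587763
ball 59 [ 71.36113268  -5.87879468 145.28009824] 153.22677355772112
glass 213 [142.25977721 146.10218134 163.38502942] -2.7689437264353116
285 155
```

View pics/c12.png

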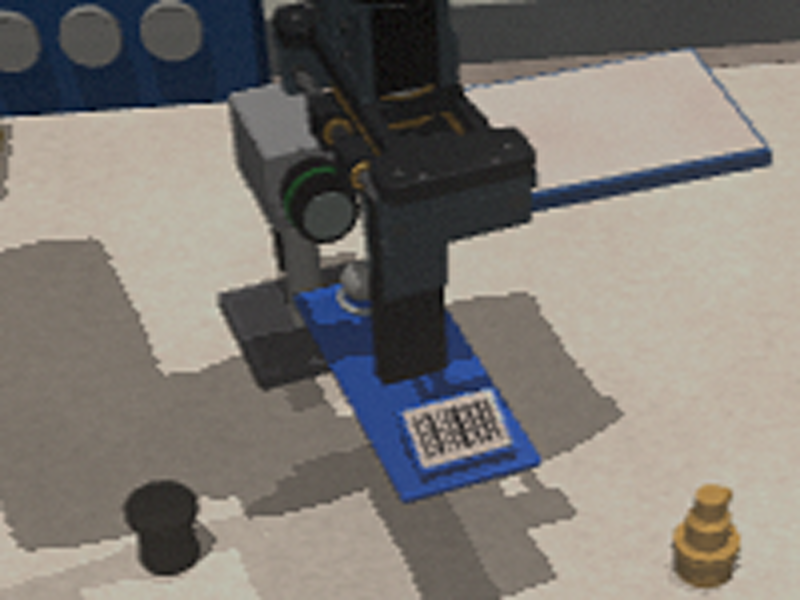

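Level within 0.2°, ball in its pocket, 70–71 mm from the glass, lateral error about 0. A short hold, then hand in.

Call:
move_arm --pt "1 0 0 0 0" --pt "1 0 0 0 0" --pt "1 0 0 0 0" --pt "1 0 0 0 0" --pt "1 0 0 0 0" --pt "1 0 0 0 0"

```text
time: 27.22
tool_pos: [547.0, 234.5, 161.4]
tcp_rot: [1.794, 1.571, -1.077]
wrist_force: [0.7, -0.1, -4.5]
width: 0.151
```

```bash
python3 -c "
from h import *
st();print(robot.finish_job())"
```

```text
t 27.23 tcp [547.  234.5 161.4] jaw -74.49 down [ 0. -0. -1.] F [ 0.7 -0.1 -4.5] T [-0.04  0.01 -0.05] w 13.7 q6 1.6
the job is handed in; nothing more can be done
None
```

The job is handed in at 27.2 s, with every step done in the order asked. My last checks showed nothing failing, but the hand-in gives no verdict.

- **Scan:** The moves can only turn the tool about the vertical, so I leaned the scanner in the grip by pressing its head on the dock wall. The first try gave 20°, so I repeated it. The window then faced the label at a measured 25.0°, about 70 mm away and within about 2 mm of the aim point. I held it there for about 3 s.
- **Return:** I straightened the scanner against the dock's outer wall and then its inner wall, and released it at about 1.7° of lean. The depth measurement afterwards put its top back at the original position, upright.
- **Tray:** It is held at the gauge camera with the plate level to about 0.2° and the underside at 122 mm. The pocket is at about 140 mm, lens height, and 70–71 mm from the glass, with the ball seen in its pocket. The sideways error is about 0.3 mm by calculation. A partly hidden view of the glass read about 3 mm, which I put down to the gripper blocking part of it.
- **Other parts:** I never moved near the sleeves, valve or plug. The wrist force stayed within a few newtons in every reading.

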